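# Stand the slumped book up in the reserved row

### The arm

A 7-joint arm with a two-finger parallel gripper is mounted at the origin on a cart in front of the work surface, level with it; the furniture and walls round the work are solid. World frame = base frame: x ahead of the robot, y to its left, z up, the work surface at z = 0. Lengths are in m, angles in rad, forces in N, time in s.
With the tool pointing down it reaches from about 0.425 to 0.925 m from the base axis. Payload 6.8 kg.
Tool frame: the origin (TCP) lies midway between the tips of the shut fingers; the grasp point (between the pads) lies 19 mm behind it; z points along the fingers, y is the direction in which the jaws open and shut (so a half turn about z gives the same grasp; the last joint's range is limited). The gripper opens to 88 mm and grips with 3 to 60 N. Pads are 20 mm wide; open, the fingers measure 115 mm over their backs; the gripper's body (75 mm by 178 mm) begins 61 mm behind the grasp point.
Start: joints at [1.155, 0.477, 0.022, 1.555, -0.011, 1.109, -0.083], TCP at [0.205, -0.643, 0.223] pointing down, gripper open.
Joint ranges: [-2.96, 2.96], [-0.34, 2.1], [-1.41, 1.46], [0.24, 2.44], [-1.37, 4.51], [0.17, 1.92], [-2.96, 2.96]. Speed limits (rad/s): [2.39, 2.39, 3.14, 3.14, 3.14, 3.14, 3.14].

### API

Orientations are given as a unit quaternion [x, y, z, w].
In Python, from bench import goto, move_l, set_joints, move_gripper, wait, solve_ik, observe, camera, IKError, finish_job, regions_of gives the robot as it stands. The module is installed in compiled form; this text tells all that it offers. Calls block until the motion is done:
- goto(position, orientation): joint-space move of the TCP to a pose.
- move_l(position, ori=None, rate=0.15): straight line of the TCP; ori=None keeps the orientation; rate is the mean speed in m/s.
- set_joints(angles): joint-space move.
- move_gripper(opening, force=None): finger opening in m; force is the grip in N (None keeps the last); returns when the fingers have stopped.
- wait(seconds).
- solve_ik(position, orientation): joint angles nearest the present ones, or None.
- observe(): the state.
- camera(name): name is "scene" or "top" or "wrist"; returns a dict with "img" (400x640x3 uint8, red, green, blue), "depth" (400x640 float32, m along the optical axis (not along the pixel's ray), 0 where there is no reading), "fx", "fy", "cx", "cy" (pixels), "extrinsics" (4x4, takes a point from camera to world coordinates); the wrist camera has in their place "tool_from_camera" (4x4, takes a point from camera to tool coordinates, whose origin is the TCP and whose axes are the flange's). Camera axes: x right, y down, z forward; pixel columns grow to the right and rows downward; lengths in m; the calibration is good to about 2 mm. The wrist camera is an equidistant fisheye: a pixel r from the principal point sees the ray r / f radians off the axis. A picture is of the moment at which its call begins: read the wrist's pose just before it.
A pose or a line that the arm cannot do raises IKError and nothing moves.
- finish_job(): hands the job in, once; it reports no verdict.
Trained networks look in a picture, given as the dict that the camera call returned (one of the last four; its "shot" number tells which), for a name from the list of things; names that differ only in an ending like _2 or _b are one class to them, and where a whole thing is asked for, a point or a joint stands for the part that bears it (a point fixed in the world has none). Each returns a list of dicts, best first, with "conf" (0 to 1); they miss things now and then, are a little off and sometimes report something else, mostly with a low value. They report only what shows in the picture. A call takes as long as a camera call. They do not tell look-alikes from the thing itself.
- regions_of(picture, name): "pixels" (400x640 bool, what is visible of it) and "box" ([left, top, right, bottom] in pixels, round what is visible of it).
The state is a dict: "time_s": time; "qpos": joint angles; "qvel": joint speeds; "effort": joint torques, N m; "tool_pos": TCP position; "ee_rot": TCP orientation; "force": force on the tool from outside, world axes, zero at the start; "wrist_torque": the same for the moment, N m; "gripper_width": finger opening in m.
Only numpy, scipy, OpenCV 4.12 (cv2) and the standard library are available. Lean on these libraries where they do the work, as an engineer would, in place of code of your own. Each camera call takes 0.05 s, during which the arm holds its last target.

### The job

The ochre book at the near end of the reserved row has slumped against the green one and sticks out to the right. Without gripping or lifting anything, push it with your fingertips until it stands upright, close against the green book, with its spine flush with the spines of the others. Leave the green and blue books standing where they are and do not disturb the other things on the desk.

Things in the scene. Friction and masses are not known exactly. Their poses are not given: they have to be found in the camera images.
- book_ochre: ochre book, 190 mm tall, 130 deep (spine to page edge), 17 thick. Its own +x: bottom edge to top edge (up when upright); +y: page edge to spine; +z: back cover to front cover. Origin: middle of the back cover's outside. Loose, 0.3 kg. Starts leaning 0.35 rad, back cover to the robot, top resting on the green book's back cover. Pushed near its foot towards the green book, it slides and rises upright; pushed high up it only wedges.
- book_ochre_foot (a point): centre of the ochre book's bottom face; z = 0 when it stands upright. It starts about 75 mm short of the green book's back cover, to the robot's side
- book_ochre_spine (a point): centre of the ochre book's spine, halfway up and halfway through its thickness; it starts 20 to 40 mm proud of the green book's spine
- book_green: green book, 210 mm tall, 145 deep (spine to page edge), 24 thick. Its own +x: bottom edge to top edge (up when upright); +y: page edge to spine; +z: back cover to front cover. Origin: middle of the back cover's outside. Loose, about 0.55 kg, stands upright; its back cover is the side the ochre book belongs against.
- book_green_foot (a point): centre of the green book's bottom face
- book_green_spine (a point): centre of the green book's spine, halfway up and halfway through its thickness
- book_blue: blue book, 180 mm tall, 120 deep (spine to page edge), 14 thick. Its own +x: bottom edge to top edge (up when upright); +y: page edge to spine; +z: back cover to front cover. Origin: middle of the back cover's outside. Loose, stands upright between the green book and the bookend; its spine lies in the plane of the green book's spine.
- book_blue_foot (a point): centre of the blue book's bottom face
- bookend: red sheet-steel bookend fixed to the desk at the far end of the row, plate 120 mm wide, 145 mm high, 3 mm thick, with a 0.6 mm tongue under the books. Origin at desk height in the middle of the face that the books stand against. Its +x points away from the books, along the row (away from the robot, heading up to 0.35 rad either way), +y to the left, so the spines face its -y; z is up.
- label_roll: roll of cream label tape lying flat, 98 mm across, 25 mm high; origin in the middle of its underside. Bystander.
- glue_stick: pale yellow glue stick standing, 25 mm across, 91 mm high; origin in the middle of its underside. Bystander.
- tape_black: roll of black tape lying flat, 54 mm across, 18 mm high; origin in the middle of its underside. Bystander.
There are look-alikes about, which are no part of the job. What is shaped like the book_blue but yellow is not meant.

How it is judged:
By the outcome, as a careful person would: the job done as asked, in the order asked, and still so for the second after the job is handed in, with the robot touching nothing.
It also fails if it takes over 64 s, if anything falls off the work surface, if the arm or the gripper's body presses on something with over 40 N, if the wrist force passes 120 N, or if a joint passes its speed limit or range.

## Working session

There is one attempt and no reset: what is moved stays moved. The work goes in short steps, each a Python script; the robot and the scene stay as the last script left them, time stands still between calls to the robot, and variables do not carry over. Pictures are saved under pics/ and viewed, and the job is handed in when it is done.

```bash
ls; mkdir -p pics; cat > h.py <<'E'
import numpy as np, cv2
from bench import *
def save(c,n): cv2.imwrite('pics/'+n,cv2.cvtColor(c['img'],cv2.COLOR_RGB2BGR))
def pts(c,mask):
    v,u=np.nonzero(mask&(c['depth']>0)); d=c['depth'][v,u]
    P=np.stack([(u-c['cx'])/c['fx']*d,(v-c['cy'])/c['fy']*d,d,np.ones_like(d)],0)
    return (np.asarray(c['extrinsics'])@P)[:3].T
E
python3 - <<'E'
from h import *
s=observe();print(s['time_s'],s['tool_pos'],s['ee_rot'],s['force'])
for n in ['scene','top']:
    c=camera(n);save(c,n+'0.png');print(n,np.round(c['extrinsics'],3).tolist(),c['fx'])
    for k in ['book_ochre','book_green','book_blue','bookend','label_roll','glue_stick','tape_black']:
        for r in regions_of(c,k):
            P=pts(c,r['pixels'])
            print(k,round(r['conf'],2),r['box'],len(P),np.round(np.percentile(P,[1,50,99],axis=0),3).tolist() if len(P) else '')
print(observe()['time_s'])
E
```

```text
pics
0.0 [ 0.20429734 -0.64270927  0.22169273] [ 9.88178626e-01  1.53304194e-01 -2.08653692e-04 -8.84773091e-04] [-0.14806729  1.04119934  0.57894748]
scene [[-0.799, 0.477, -0.367, 1.154], [0.601, 0.641, -0.477, 0.772], [0.008, -0.602, -0.799, 1.234], [0.0, 0.0, 0.0, 1.0]] 475.2538341929135
book_green 0.98 [321.9, 187.6, 373.7, 260.8] 1040 [[0.613, 0.149, 0.007], [0.639, 0.259, 0.194], [0.671, 0.288, 0.211]]
book_green 0.35 [326.0, 201.2, 360.2, 237.7] 541 [[0.643, 0.151, 0.019], [0.669, 0.202, 0.167], [0.687, 0.266, 0.181]]
book_blue 0.95 [323.1, 201.0, 360.6, 235.5] 625 [[0.642, 0.101, -0.004], [0.67, 0.197, 0.163], [0.687, 0.266, 0.181]]
book_blue 0.76 [286.2, 221.7, 318.2, 287.9] 1337 [[0.747, 0.189, 0.0], [0.811, 0.211, 0.111], [0.866, 0.224, 0.18]]
book_blue 0.44 [325.9, 215.2, 364.8, 257.4] 921 [[0.654, 0.169, 0.001], [0.669, 0.227, 0.078], [0.684, 0.279, 0.145]]
bookend 0.58 [326.0, 215.4, 360.1, 257.2] 921 [[0.654, 0.166, 0.001], [0.669, 0.225, 0.078], [0.685, 0.279, 0.144]]
label_roll 0.86 [316.0, 123.7, 342.6, 147.2] 376 [[0.371, -0.227, -0.005], [0.424, -0.166, 0.018], [
[... 414 characters left out ...]
 [256.6, 192.8, 303.2, 226.5] 1076 [[0.552, 0.107, 0.008], [0.6, 0.171, 0.118], [0.647, 0.234, 0.184]]
book_green 0.61 [242.1, 183.7, 292.2, 206.8] 519 [[0.614, 0.144, -0.003], [0.64, 0.221, 0.206], [0.671, 0.317, 0.213]]
book_blue 0.79 [267.8, 124.5, 280.3, 170.2] 223 [[0.75, 0.182, 0.032], [0.795, 0.196, 0.174], [0.865, 0.217, 0.181]]
book_blue 0.54 [251.4, 179.8, 287.6, 187.1] 88 [[0.654, 0.152, 0.003], [0.67, 0.207, 0.177], [0.701, 0.26, 0.187]]
label_roll 0.72 [364.4, 244.8, 393.2, 274.1] 305 [[0.377, -0.223, -0.005], [0.424, -0.178, 0.023], [0.474, -0.129, 0.03]]
glue_stick 0.46 [399.0, 212.5, 409.7, 219.8] 55 [[0.559, -0.272, 0.015], [0.569, -0.258, 0.085], [0.578, -0.252, 0.096]]
0.8
```

```bash
python3 - <<'E'
import cv2
a=cv2.imread('pics/scene0.png')[80:330,220:500];b=cv2.imread('pics/top0.png')[90:300,190:450]
cv2.imwrite('pics/s0c.png',cv2.resize(a,None,fx=2.3,fy=2.3,interpolation=cv2.INTER_CUBIC))
cv2.imwrite('pics/t0c.png',cv2.resize(b,None,fx=2.8,fy=2.8,interpolation=cv2.INTER_CUBIC))
E
```

```text
(no output)
```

View pics/s0c.png

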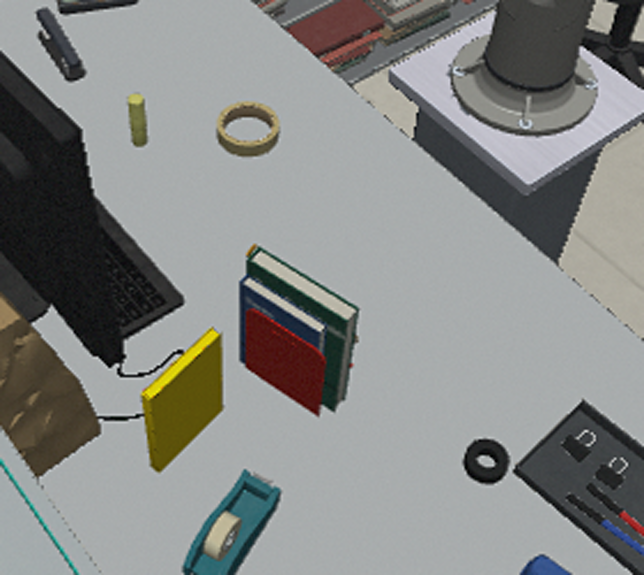

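View pics/t0c.png

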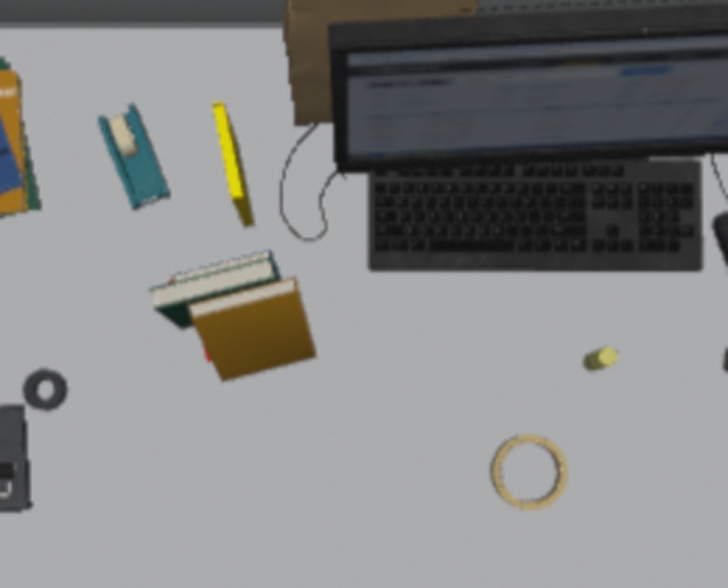

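The scene view shows the red bookend, blue, green and ochre books in that order; the yellow look-alike stands apart. The top view shows the ochre back cover, about (190–315, 280–380) in the crop, yawed roughly +0.23 rad. Next I'll fit the geometry.

```bash
cat >> h.py <<'E'
def plane(P,th=0.004,it=400,seed=0):
    r=np.random.default_rng(seed);best=None
    for _ in range(it):
        a,b,c=P[r.choice(len(P),3,False)];n=np.cross(b-a,c-a);l=np.linalg.norm(n)
        if l<1e-9: continue
        n/=l;i=abs((P-a)@n)<th
        if best is None or i.sum()>best.sum(): best=i
    Q=P[best];m=Q.mean(0);n=np.linalg.svd(Q-m)[2][2]
    return (n if n[0]>0 else -n),m,Q
def reg(c,k,box=None):
    R=regions_of(c,k)
    if box: R=[r for r in R if abs((r['box'][0]+r['box'][2])/2-box[0])<25 and abs((r['box'][1]+r['box'][3])/2-box[1])<25]
    return R[0] if R else None
E
cat > meas.py <<'E'
from h import *
import sys
def measure(tag,q=False):
    t=camera('top');save(t,tag+'t.png')
    r=reg(t,'book_ochre')
    if r is not None:
        n,m,Q=plane(pts(t,cv2.erode(r['pixels'].astype(np.uint8),np.ones((3,3)))>0))
        yaw=np.arctan2(n[1],n[0]);print('ochre plane n',n.round(3),'yaw',yaw.round(3),'lean',np.arctan2(-n[2],np.hypot(*n[:2])).round(3),'m',m.round(4),len(Q))
    r=reg(t,'book_green')
    if r is not None:
        P=pts(t,r['pixels']);T=P[(P[:,2]>.203)]
        print('green top',len(T),cv2.minAreaRect((T[:,:2]*1000).astype(np.float32)))
    s=camera('scene');save(s,tag+'s.png')
    r=reg(s,'bookend')
    if r is not None:
        n,m,Q=plane(pts(s,cv2.erode(r['pixels'].astype(np.uint8),np.ones((3,3)))>0))
        print('bookend n',n.round(3),np.arctan2(n[1],n[0]).round(3),m.round(4),len(Q),'face offset', (m@n).round(4))
    r=reg(s,'book_green')
    if r is not None:
        P=pts(s,r['pixels']);T=P[(P[:,2]>.203)]
        print('green top(s)',len(T),cv2.minAreaRect((T[:,:2]*1000).astype(np.float32)))
    r=reg(s,'book_ochre')
    if r is not None: print('ochre in scene',r['conf'],r['box'])
    return t,s
if __name__=='__main__': measure(sys.argv[1])
E
python3 meas.py m1; python3 - <<'E'
from h import *
c=camera('wrist');save(c,'w0.png');print(np.round(c['tool_from_camera'],3).tolist(),c['fx'],c['cx'],c['cy'])
# IK check
from scipy.spatial.transform import Rotation as R
E
```

```text
ochre plane n [ 0.902  0.24  -0.358] yaw 0.26 lean 0.366 m [0.5972 0.1708 0.1079] 885
green top 315 ((644.2476196289062, 210.84207153320312), (24.48699951171875, 143.07275390625), 14.722907066345215)
bookend n [ 0.967  0.253 -0.003] 0.256 [0.6697 0.2241 0.0747] 781 face offset 0.7044
green top(s) 410 ((644.124755859375, 214.26144409179688), (28.602092742919922, 145.99826049804688), 14.716349601745605)
[[0.0, -0.97, -0.242, 0.066], [1.0, 0.0, 0.0, 0.0], [-0.0, -0.242, 0.97, -0.163], [0.0, 0.0, 0.0, 1.0]] 309.70691628693146 325.16745500943836 203.6114569840647
```

View pics/w0.png

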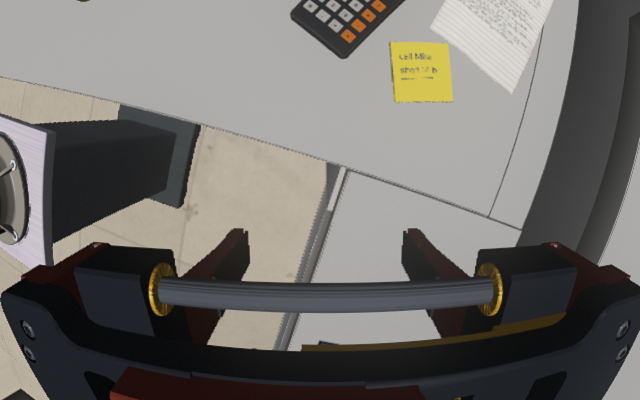

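```bash
cat >> h.py <<'E'
from scipy.spatial.transform import Rotation as Rot
YAW=0.256
H=np.array([np.cos(YAW),np.sin(YAW),0]);L=np.array([-np.sin(YAW),np.cos(YAW),0]);U=np.array([0,0,1.])
def W(h,l,z): return h*H+l*L+z*U
def ori(d,th,up=True):
    z=d*np.sin(th)-U*np.cos(th); x=d*np.cos(th)+U*np.sin(th)
    if not up:x=-x
    return Rot.from_matrix(np.stack([x,np.cross(z,x),z],1)).as_quat()
def tcp():
    p=np.array(observe()['tool_pos']);return np.round([p@H,p@L,p[2]],4)
E
python3 - <<'E'
from h import *
from scipy.spatial.transform import Rotation as R
c=camera('top');r=reg(c,'book_ochre');n,m,Q=plane(pts(c,r['pixels']))
q=Q@np.stack([H,L,U],1);print(np.percentile(q,[0,1,99,100],axis=0).round(4).tolist())
for z0 in (0.03,.06,.1,.14): 
    s=q[abs(q[:,2]-z0)<.015];print(z0,len(s),s[:,:].min(0).round(4),s.max(0).round(4))
for th in (.6,.8,1.0):
  for up in (1,0):
    for nm,d,ps in (('foot',H,[(.52,0,.03),(.645,0,.03),(.52,0,.2)]),('spine',L,[(.6,-.15,.03),(.6,-.03,.03),(.655,-.03,.03),(.6,-.18,.15)])):
        print(th,up,nm,[None if (s:=solve_ik(W(*p),ori(d,th,up))) is None else np.round(s,2).tolist() for p in ps])
E
```

```text
[[0.581, -0.0512, -0.0004], [0.5825, -0.05, 0.0045], [0.6524, 0.0772, 0.1831], [0.6549, 0.0787, 0.187]]
0.03 141 [ 0.5841 -0.0507  0.0155] [0.5984 0.0784 0.0441]
0.06 148 [ 0.5953 -0.051   0.045 ] [0.6099 0.0787 0.075 ]
0.1 164 [ 0.61   -0.0512  0.0851] [0.6261 0.0774 0.115 ]
0.14 174 [ 0.6244 -0.0509  0.1251] [0.6414 0.0779 0.1549]
0.6 1 foot [None, [-0.08, 0.58, -0.38, 2.21, 2.29, 0.33, 2.39], [-0.47, 0.02, 0.02, 2.4, 0.66, 0.17, -2.38]]
0.6 1 spine [[0.61, 0.89, -0.66, 1.62, -0.07, 0.97, 0.4], [0.44, 0.82, -0.63, 1.76, -0.19, 0.81, 0.35], [0.4, 0.89, -0.64, 1.62, -0.14, 0.87, 0.28], [0.68, 0.77, -0.74, 1.54, -0.08, 1.18, 0.35]]
0.6 0 foot [None, [0.52, 0.94, -1.19, 2.17, 1.94, 0.84, -0.06], [0.69, 0.13, -1.16, 2.34, 0.98, 0.26, 0.5]]
0.6 0 spine [[0.17, 0.79, -0.01, 1.66, -0.62, 1.06, -2.31], [0.08, 0.73, -0.12, 1.78, -0.66, 0.91, -2.41], [0.04, 0.79, -0.1, 1.65, -0.64, 0.96, -2.47], [0.18, 0.65, 0.04, 1.58, -0.58, 1.27, -2.39]]
0.8 1 foot [None, [0.25, 0.76, -0.79, 2.3, 2.5, 0.76, 2.38], None]
0.8 1 spine [[0.67, 1.0, -0.69, 1.55, -0.18, 1.09, 0.51], [0.53, 0.93, -0.67, 1.7, -0.3
[... 196 characters left out ...]
88, 0.01, 1.59, -0.74, 1.24, -2.19], [0.13, 0.82, -0.08, 1.74, -0.81, 1.07, -2.24], [0.09, 0.87, -0.07, 1.6, -0.8, 1.12, -2.31], [0.22, 0.75, 0.08, 1.52, -0.72, 1.42, -2.28]]
1.0 1 foot [None, [0.43, 1.05, -1.0, 2.37, 2.72, 1.15, 2.49], None]
1.0 1 spine [[0.7, 1.1, -0.68, 1.47, -0.3, 1.21, 0.62], [0.6, 1.05, -0.7, 1.65, -0.39, 1.01, 0.61], [0.54, 1.09, -0.71, 1.51, -0.37, 1.06, 0.55], [0.74, 0.96, -0.71, 1.43, -0.34, 1.37, 0.54]]
1.0 0 foot [None, [0.58, 1.25, -1.2, 2.36, 2.68, 1.24, -0.37], None]
1.0 0 spine [[0.26, 0.98, 0.04, 1.51, -0.85, 1.42, -2.11], [0.17, 0.92, -0.06, 1.68, -0.92, 1.24, -2.12], [0.14, 0.97, -0.05, 1.54, -0.92, 1.28, -2.2], [0.25, 0.85, 0.12, 1.47, -0.85, 1.59, -2.2]]
```

```bash
cat > srch.py <<'E'
from h import *
B=np.array([[x,y,-z] for x in np.linspace(-.0375,.0375,7) for y in np.linspace(-.089,.089,9) for z in np.linspace(.08,.25,12)])
C=np.array([[x,y,-z] for x in (.04,.066,.09) for y in (-.03,.03) for z in (.14,.19)])
F=np.array([[x,y,-z] for x in (-.01,.01) for y in (-.045,.045) for z in (0,.08)])
out=[]
for th in np.arange(.35,1.15,.1):
  for al in np.arange(-1.,1.01,.2):
    d=np.cos(al)*H+np.sin(al)*L
    z=d*np.sin(th)-U*np.cos(th)
    for sg in (1,-1):
      y=sg*(L-(L@z)*z);y/=np.linalg.norm(y);x=np.cross(y,z);Rm=np.stack([x,y,z],1)
      f=(F@Rm.T);b=np.vstack([B,C])@Rm.T
      cl=(f@H).max()-(b[b[:,2]<.18]@H).max() if (b[:,2]<.18).any() else 1
      if cl<.008 or (b[:,2]).min()<.03: continue
      q=Rot.from_matrix(Rm).as_quat()
      zt=.012-f[:,2].min()
      for l in (.0,.02,.04):
        S=[solve_ik(W(h,l,zt),q) for h in (.56,.6,.645)]
        if any(s is None for s in S): continue
        S=np.array(S);out.append((th,al,sg,l,cl,zt,abs(np.diff(S,axis=0)).max(),S[0].round(2).tolist()))
for o in sorted(out,key=lambda o:o[6])[:25]: print(*[round(v,3) if not isinstance(v,list) else v for v in o])
print(len(out))
E
python3 srch.py
```

```text
0.65 -0.0 1 0.02 0.027 0.018 0.1 [0.5, 0.93, -1.19, 2.39, 2.14, 0.95, -0.37]
0.65 -0.0 1 0.04 0.027 0.018 0.101 [0.44, 0.93, -1.19, 2.38, 2.13, 0.98, -0.4]
0.55 -0.0 1 0.0 0.018 0.017 0.102 [0.55, 0.88, -1.19, 2.33, 1.96, 0.83, -0.19]
0.65 0.2 1 0.0 0.022 0.022 0.11 [0.66, 0.91, -1.18, 2.38, 2.2, 0.72, -0.28]
0.65 0.2 1 0.02 0.022 0.022 0.111 [0.6, 0.91, -1.19, 2.38, 2.2, 0.75, -0.32]
0.65 0.2 1 0.04 0.022 0.022 0.111 [0.55, 0.91, -1.19, 2.38, 2.19, 0.79, -0.36]
0.55 0.2 1 0.0 0.015 0.021 0.111 [0.63, 0.87, -1.18, 2.32, 1.95, 0.67, -0.11]
0.55 0.2 1 0.02 0.015 0.021 0.113 [0.58, 0.87, -1.18, 2.32, 1.96, 0.69, -0.16]
0.55 0.2 1 0.04 0.015 0.021 0.114 [0.53, 0.87, -1.18, 2.32, 1.96, 0.72, -0.2]
0.55 0.4 1 0.02 0.01 0.025 0.123 [0.66, 0.86, -1.18, 2.29, 1.88, 0.53, -0.02]
0.55 0.4 1 0.04 0.01 0.025 0.126 [0.61, 0.86, -1.18, 2.3, 1.9, 0.56, -0.08]
0.65 -0.2 -1 0.04 0.02 0.022 0.198 [-0.49, 0.54, -0.18, 2.41, 2.26, 0.56, 2.09]
0.65 0.2 -1 0.0 0.02 0.022 0.199 [0.35, 0.66, -0.78, 2.39, 2.56, 0.49, 2.33]
0.65 0.2 -1 0.02 0.02 0.022 0.2 [0.3, 0.65, -0.78, 2.39, 2.52, 0.52, 2.32]
0.65 -0.2 -1 0.0 0.02 0.022 0.2 [-0.21, 0.55, -0.38, 2.41, 2.28, 0.6, 2.22]
0.65 -0.2 -1 0.02 0.02 0.022 0.2 [-0.26, 0.55, -0.38, 2.41, 2.23, 0.62, 2.22]
0.65 -0.0 -1 0.02 0.021 0.018 0.2 [0.02, 0.6, -0.58, 2.41, 2.43, 0.6, 2.21]
0.65 0.2 -1 0.04 0.02 0.022 0.2 [0.24, 0.65, -0.78, 2.4, 2.48, 0.55, 2.31]
0.65 -0.0 -1 0.04 0.021 0.018 0.201 [-0.04, 0.6, -0.58, 2.41, 2.38, 0.62, 2.21]
0.65 -0.2 1 0.02 0.022 0.022 0.204 [0.39, 0.92, -1.19, 2.37, 2.03, 1.11, -0.39]
0.55 -0.0 1 0.04 0.018 0.017 0.204 [0.44, 0.89, -1.19, 2.32, 1.94, 0.89, -0.26]
0.65 -0.2 1 0.0 0.022 0.022 0.204 [0.44, 0.92, -1.19, 2.38, 2.05, 1.08, -0.36]
0.55 -0.0 1 0.02 0.018 0.017 0.205 [0.49, 0.88, -1.19, 2.33, 1.95, 0.86, -0.23]
0.55 0.4 1 0.0 0.01 0.025 0.209 [0.7, 0.87, -1.18, 2.29, 1.85, 0.51, 0.05]
0.55 -0.2 1 0.02 0.015 0.021 0.252 [-0.12, 0.55, -0.51, 2.34, 1.98, 0.53, -0.6]
34
```

```bash
python3 - <<'E'
from h import *
for n in ('scene','top'):
    c=camera(n);P=pts(c,np.ones((400,640),bool))
    s=P[(P[:,2]>.04)&(P[:,0]>.3)&(P[:,0]<.95)&(abs(P[:,1])<.6)]
    g=np.round(s/.05).astype(int)
    d={}
    for a in g: d.setdefault((a[0],a[1]),[]).append(a[2])
    for k in sorted(d):
        if len(d[k])>8: print(n,k[0]*5,k[1]*5,max(d[k])*5,end=' | ')
    print()
E
```

```text
scene 55 -55 5 | scene 55 -50 5 | scene 55 -45 5 | scene 55 -25 10 | scene 60 -25 10 | scene 60 25 20 | scene 60 30 20 | scene 60 60 10 | scene 65 10 20 | scene 65 15 20 | scene 65 20 20 | scene 65 25 20 | scene 65 30 20 | scene 65 60 10 | scene 70 15 20 | scene 70 20 20 | scene 75 20 20 | scene 75 50 5 | scene 75 55 5 | scene 75 60 5 | scene 80 10 45 | scene 80 20 20 | scene 80 30 5 | scene 80 35 5 | scene 80 50 5 | scene 80 55 5 | scene 80 60 5 | scene 85 -60 10 | scene 85 -55 10 | scene 85 -50 45 | scene 85 -45 45 | scene 85 -40 45 | scene 85 -35 45 | scene 85 -30 45 | scene 85 -25 45 | scene 85 -20 45 | scene 85 -15 45 | scene 85 -10 45 | scene 85 -5 45 | scene 85 0 45 | scene 85 5 45 | scene 85 10 45 | scene 85 20 20 | scene 85 30 5 | scene 85 35 10 | scene 85 40 5 | scene 85 50 5 | scene 85 55 5 | scene 85 60 5 | scene 90 -60 10 | scene 90 -55 10 | scene 90 -50 45 | scene 90 -45 45 | scene 90 -40 45 | scene 90 -35 40 | scene 90 -30 40 | scene 90 -25 40 | scene 90 -20 40 | scene 90 -15 40 | scene 90 -10 40 | scene 90 -5 40 | scene 90 0 35 | scene 90 15 20 | scene 90 35 5 | scene
[... 664 characters left out ...]
 top 80 0 20 | top 80 5 45 | top 80 10 35 | top 80 20 20 | top 80 30 5 | top 80 50 5 | top 80 55 5 | top 80 60 5 | top 85 -60 10 | top 85 -55 10 | top 85 -50 45 | top 85 -45 45 | top 85 -40 45 | top 85 -35 45 | top 85 -30 45 | top 85 -25 45 | top 85 -20 45 | top 85 -15 45 | top 85 -10 45 | top 85 -5 45 | top 85 0 45 | top 85 5 45 | top 85 20 20 | top 85 30 5 | top 85 35 10 | top 85 50 5 | top 85 55 5 | top 85 60 5 | top 90 -60 10 | top 90 -50 45 | top 90 -45 45 | top 90 -40 45 | top 90 -15 40 | top 90 10 20 | top 90 15 20 | top 90 35 5 | top 90 50 5 | top 90 55 5 | top 90 60 5 | top 95 -5 25 | top 95 0 25 | top 95 5 30 | top 95 10 30 | top 95 15 25 | top 95 50 5 | top 95 55 5 | top 95 60 5 |
```

```bash
python3 - <<'E'
from h import *
q=ori(L,.8,True)
goto(W(.56,-.25,.30),q);print(observe()['time_s'],tcp(),np.round(observe()['qpos'],2))
move_gripper(0.0)
move_l(W(.60,-.16,.16),rate=.2)
print(observe()['time_s'],tcp(),observe()['force'])
s=observe();c=camera('wrist');save(c,'w1.png')
E
```

```text
3.7833 [ 0.5595 -0.2511  0.2997] [ 0.78  0.7  -0.67  1.35 -0.3   1.57  0.47]
6.1333 [ 0.6005 -0.1611  0.1608] [ 0.16526797 -0.19309333  0.34895931]
```

View pics/w1.png

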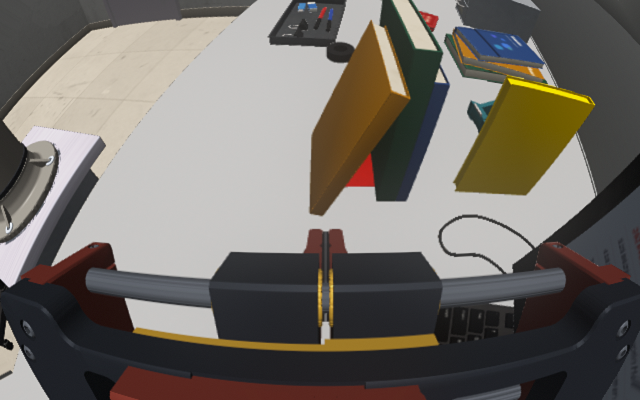

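The wrist picture shows the ochre spine running from its foot at (315, 213) to the top at about (405, 97). The green spine bottom is at (378–405, 200). I'll take metric spine planes from the wrist depth.

```bash
cat >> h.py <<'E'
def wpts(c,s,mask):
    v,u=np.nonzero(mask&(c['depth']>0)); d=c['depth'][v,u]
    a=(u-c['cx'])/c['fx'];b=(v-c['cy'])/c['fy'];r=np.hypot(a,b)+1e-9
    k=np.tan(r)/r
    P=np.stack([a*k*d,b*k*d,d,np.ones_like(d)],0)
    P=(np.asarray(c['tool_from_camera'])@P)[:3].T
    return Rot.from_quat(s['ee_rot']).apply(P)+np.asarray(s['tool_pos'])
def spines(pic,names=('book_ochre','book_green','book_blue')):
    s=observe();c=camera('wrist');save(c,pic)
    for k in names:
        r=regions_of(c,k)
        for r in r[:2]:
            m=cv2.erode(r['pixels'].astype(np.uint8),np.ones((3,3)))>0
            P=wpts(c,s,m);q=P@np.stack([H,L,U],1)
            # spine: front-most surface facing -L
            l0=np.percentile(q[:,1],2);S=q[q[:,1]<l0+.012]
            if len(S)<30: print(k,r['conf'],'few');continue
            n,mm,Q=plane(S,.002)
            if n@np.array([0,1,0])<0:n=-n
            print(k,round(r['conf'],2),np.round(r['box']),len(P),'lmin',l0.round(4),'spine n',n.round(3),'m',mm.round(4),len(Q),'h',np.percentile(Q[:,0],[2,98]).round(4),'z',np.percentile(Q[:,2],[2,98]).round(3))
            for z0 in (.03,.08,.13,.18):
                b=Q[abs(Q[:,2]-z0)<.01]
                if len(b)>5: print('   z',z0,'h',np.percentile(b[:,0],[3,97]).round(4),'l',np.median(b[:,1]).round(4))
    return c,s
E
python3 -c "
from h import *
spines('w1b.png')"
```

```text
book_ochre 0.79 [312.  23. 410. 213.] 9317 lmin -0.0512 spine n [ 0.029  0.999 -0.014] m [ 0.6295 -0.0503  0.1148] 2377 h [0.5906 0.6583] z [0.015 0.181]
   z 0.03 h [0.5882 0.6071] l -0.0505
   z 0.08 h [0.6074 0.6257] l -0.0505
   z 0.13 h [0.6263 0.6453] l -0.0504
   z 0.18 h [0.6441 0.6608] l -0.0502
book_green 0.68 [370.   0. 444. 199.] 6085 lmin -0.0312 spine n [ 0.006  1.    -0.   ] m [ 0.6752 -0.0301  0.1309] 3394 h [0.6639 0.6859] z [0.013 0.209]
   z 0.03 h [0.6639 0.6846] l -0.0301
   z 0.08 h [0.6632 0.684 ] l -0.0301
   z 0.13 h [0.6643 0.6855] l -0.0301
   z 0.18 h [0.6646 0.6861] l -0.0301
book_blue 0.88 [452.  76. 594. 195.] 9519 lmin -0.0191 spine n [0.043 0.999 0.   ] m [ 0.8257 -0.0162  0.105 ] 8377 h [0.7734 0.886 ] z [0.009 0.179]
   z 0.03 h [0.7749 0.884 ] l -0.0162
   z 0.08 h [0.7745 0.884 ] l -0.0162
   z 0.13 h [0.7745 0.8844] l -0.016
   z 0.18 h [0.7742 0.8847] l -0.0161
book_blue 0.86 [395.  68. 444. 199.] 1286 lmin -0.0311 spine n [-0.013  1.    -0.001] m [ 0.6948 -0.03    0.1134] 1193 h [0.6896 0.7001] z [0.012 0.18 ]
   z 0.03 h [0.6901 0.6987] l -0.0301
   z 0.08 h [0.6898 0.6993] l -0.0301
   z 0.13 h [0.6901 0.7002] l -0.03
   z 0.18 h [0.6897 0.7001] l -0.03
```

```bash
python3 - <<'E'
from h import *
move_l(W(.601,-.10,.028),rate=.15);print(tcp(),observe()['force'])
for l in (-.07,-.062,-.056,-.050,-.045,-.0415,-.039):
    move_l(W(.601,l,.028),rate=.05);f=np.array(observe()['force']);print(l,tcp(),np.round([f@H,f@L,f[2]],2))
spines('w2.png',('book_ochre','book_green'));print(observe()['time_s'])
E
```

```text
[ 0.6017 -0.1007  0.0287] [ 0.0800335  -0.87613284  0.14790175]
-0.07 [ 0.601  -0.0702  0.0279] [-0.09  0.17  0.12]
-0.062 [ 0.6009 -0.0614  0.0281] [-0.79 -0.06  0.22]
-0.056 [ 0.6009 -0.0555  0.0281] [-0.52 -0.71 -0.02]
-0.05 [ 0.6009 -0.0494  0.0281] [-0.22 -0.22  0.39]
-0.045 [ 0.6009 -0.0444  0.0281] [-0.38 -1.22  0.36]
-0.0415 [ 0.6009 -0.0412  0.0281] [-0.22 -0.89  0.04]
-0.039 [ 0.601  -0.0388  0.028 ] [ 0.09  0.02 -0.31]
book_ochre 0.81 [294.   1. 543. 247.] 29710 lmin -0.0322 spine n [ 0.032  0.999 -0.014] m [ 0.6313 -0.0311  0.1203] 12421 h [0.5969 0.6551] z [0.04  0.166]
   z 0.03 h [0.5859 0.6086] l -0.0313
   z 0.08 h [0.6061 0.6262] l -0.0313
   z 0.13 h [0.6252 0.6457] l -0.0312
book_green 0.55 [401.   4. 610. 249.] 20804 lmin -0.0311 spine n [0.019 1.    0.   ] m [ 0.6738 -0.03    0.118 ] 12824 h [0.6632 0.6862] z [0.016 0.173]
   z 0.03 h [0.6629 0.6855] l -0.03
   z 0.08 h [0.6634 0.6855] l -0.03
   z 0.13 h [0.6634 0.6859] l -0.03
   z 0.18 h [0.6666 0.6868] l -0.0301
9.9917
```

View pics/w2.png

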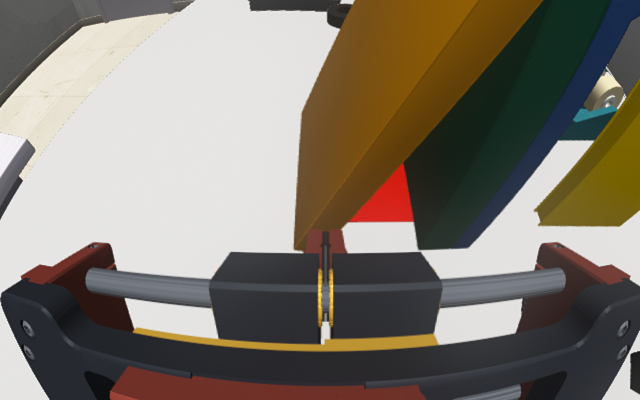

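The ochre spine is now at l = -0.0312 against green's -0.0300, and green hasn't moved. One more millimetre, then I'll back off and go round to the foot.

```bash
python3 - <<'E'
from h import *
move_l(W(.601,-.0378,.028),rate=.05);print(tcp())
move_l(W(.601,-.08,.04),rate=.15)
spines('w3.png',('book_ochre','book_green'))
move_l(W(.56,-.16,.25),rate=.25)
t=camera('top');r=reg(t,'book_ochre');save(t,'t3.png')
n,m,Q=plane(pts(t,r['pixels']));print(r['box'],n@H,n@L,n[2],np.percentile(Q@np.stack([H,L,U],1),[1,99],axis=0).round(4))
print(observe()['time_s'])
# foot pose candidates from here
for th in (.45,.5,.55,.6,.65):
  for up in (0,1):
    for P in ([(.50,.03,.2),(.53,.03,.15),(.555,.03,.02),(.60,.03,.02),(.645,.03,.02)],):
        S=[solve_ik(W(*p),ori(H,th,up)) for p in P]
        print(th,up,[None if s is None else np.round(s,2).tolist() for s in S])
E
```

```text
[ 0.601  -0.0379  0.028 ]
book_ochre 0.85 [295.   0. 472. 207.] 16505 lmin -0.0314 spine n [ 0.022  1.    -0.01 ] m [ 0.6255 -0.0304  0.1041] 7631 h [0.5893 0.6523] z [0.014 0.159]
   z 0.03 h [0.5869 0.6067] l -0.0306
   z 0.08 h [0.6062 0.6266] l -0.0305
   z 0.13 h [0.6254 0.6458] l -0.0304
book_green 0.98 [388.   4. 530. 208.] 14633 lmin -0.0311 spine n [ 0.014  1.    -0.   ] m [ 0.6743 -0.03    0.1065] 8657 h [0.6633 0.6864] z [0.011 0.165]
   z 0.03 h [0.6633 0.6851] l -0.03
   z 0.08 h [0.6634 0.6858] l -0.03
   z 0.13 h [0.6636 0.6861] l -0.03
book_green 0.61 [327.   0. 346.  21.] 222 lmin 0.2806 spine n [ 0.7    0.711 -0.064] m [0.6117 0.285  0.0122] 85 h [0.6051 0.6182] z [0.004 0.019]
[252.5, 182.1, 287.5, 190.6] 0.9741291371393485 0.008318953726315232 0.22583892309574827 [[ 0.6881 -0.0214 -0.0067]
 [ 0.7409  0.0869  0.2129]]
12.0
0.45 0 [[0.49, 0.1, -1.02, 2.27, 0.5, 0.43, 0.9], [0.09, 0.21, -0.63, 2.28, 0.77, 0.34, 0.63], [-0.31, 0.48, -0.2, 2.32, 2.05, 0.2, -0.65], [-0.3, 0.52, -0.19, 2.22, 1.78, 0.18, -0.36], [-0.14, 0.59, -0.37, 2.1, 1.48, 0.27, 0.0]]
0.45 1 [[-0.74, 
[... 1227 characters left out ...]
8, 2.4, 1.58, 0.2, -0.22], [0.47, 0.89, -1.19, 2.37, 2.04, 0.91, -0.33], [0.47, 0.93, -1.19, 2.27, 2.0, 0.9, -0.22], [0.46, 0.98, -1.19, 2.17, 1.96, 0.9, -0.12]]
0.6 1 [[-0.16, 0.0, -0.39, 2.41, 0.83, 0.22, -2.63], [-0.36, 0.15, -0.18, 2.41, 1.59, 0.18, 2.91], [0.47, 0.89, -1.19, 2.37, 2.04, 0.91, 2.81], [0.33, 0.78, -0.98, 2.28, 2.04, 0.72, 2.76], [0.18, 0.71, -0.78, 2.19, 2.03, 0.57, 2.73]]
0.65 0 [[0.83, 0.12, -1.39, 2.4, 1.33, 0.28, 0.09], [-0.03, 0.19, -0.54, 2.43, 1.87, 0.27, -0.5], None, [0.47, 0.96, -1.19, 2.3, 2.1, 0.94, -0.29], [0.46, 1.0, -1.19, 2.2, 2.06, 0.93, -0.19]]
0.65 1 [None, None, None, [0.47, 0.96, -1.19, 2.3, 2.1, 0.94, 2.85], [0.33, 0.84, -0.99, 2.21, 2.1, 0.75, 2.78]]
```

```bash
python3 - <<'E'
from h import *
move_l(W(.50,-.16,.30),rate=.25);print(np.round(observe()['qpos'],2))
for p in [(.50,.03,.3),(.48,.03,.25),(.50,.03,.25),(.50,.03,.2),(.52,.03,.1),(.54,.03,.05),(.555,.03,.02),(.6,.03,.02),(.645,.03,.02)]:
    for th in (.5,.55,.6):
        s=solve_ik(W(*p),ori(H,th,0)); print(p,th,None if s is None else np.round(s,2).tolist())
E
```

```text
[ 0.85  0.55 -0.74  1.63 -0.37  1.43  0.49]
(0.5, 0.03, 0.3) 0.5 [0.73, -0.17, -1.08, 2.17, -0.17, 0.56, 1.56]
(0.5, 0.03, 0.3) 0.55 [0.7, -0.2, -1.04, 2.21, -0.22, 0.49, 1.61]
(0.5, 0.03, 0.3) 0.6 [0.67, -0.22, -1.01, 2.24, -0.27, 0.43, 1.65]
(0.48, 0.03, 0.25) 0.5 [0.76, -0.13, -1.15, 2.27, -0.09, 0.43, 1.48]
(0.48, 0.03, 0.25) 0.55 [0.73, -0.16, -1.12, 2.31, -0.15, 0.36, 1.53]
(0.48, 0.03, 0.25) 0.6 [0.7, -0.18, -1.09, 2.35, -0.2, 0.29, 1.57]
(0.5, 0.03, 0.25) 0.5 [0.77, -0.05, -1.21, 2.24, 0.11, 0.43, 1.29]
(0.5, 0.03, 0.25) 0.55 [0.8, -0.09, -1.22, 2.27, 0.04, 0.36, 1.35]
(0.5, 0.03, 0.25) 0.6 [0.81, -0.12, -1.22, 2.31, -0.03, 0.28, 1.42]
(0.5, 0.03, 0.2) 0.5 [0.6, 0.1, -1.13, 2.3, 0.63, 0.37, 0.78]
(0.5, 0.03, 0.2) 0.55 [0.7, 0.11, -1.24, 2.33, 0.81, 0.33, 0.6]
(0.5, 0.03, 0.2) 0.6 [0.6, 0.07, -1.13, 2.37, 0.96, 0.26, 0.43]
(0.52, 0.03, 0.1) 0.5 [-0.23, 0.27, -0.32, 2.39, 1.52, 0.2, -0.15]
(0.52, 0.03, 0.1) 0.55 [-0.26, 0.27, -0.29, 2.42, 1.91, 0.23, -0.55]
(0.52, 0.03, 0.1) 0.6 None
(0.54, 0.03, 0.05) 0.5 [-0.18, 0.42, -0.37, 2.37, 1.99, 0.28, -0.59]
(0.54, 0.03, 0.05) 0.55 [0.47, 0.73, -1.18, 2.36, 1.86, 0.77, -0.26]
(0.54, 0.03, 0.05) 0.6 None
(0.555, 0.03, 0.02) 0.5 [0.47, 0.85, -1.19, 2.3, 1.84, 0.83, -0.17]
(0.555, 0.03, 0.02) 0.55 [0.47, 0.87, -1.19, 2.34, 1.94, 0.86, -0.25]
(0.555, 0.03, 0.02) 0.6 [0.47, 0.89, -1.19, 2.37, 2.04, 0.91, -0.33]
(0.6, 0.03, 0.02) 0.5 [-0.27, 0.53, -0.23, 2.25, 2.1, 0.24, -0.68]
(0.6, 0.03, 0.02) 0.55 [0.46, 0.92, -1.19, 2.24, 1.9, 0.87, -0.14]
(0.6, 0.03, 0.02) 0.6 [0.47, 0.93, -1.19, 2.27, 2.0, 0.9, -0.22]
(0.645, 0.03, 0.02) 0.5 [-0.32, 0.56, -0.16, 2.15, 1.95, 0.18, -0.51]
(0.645, 0.03, 0.02) 0.55 [0.33, 0.81, -0.99, 2.15, 1.86, 0.68, -0.15]
(0.645, 0.03, 0.02) 0.6 [0.46, 0.98, -1.19, 2.17, 1.96, 0.9, -0.12]
```

```bash
python3 - <<'E'
from h import *
q=ori(H,.55,0)
move_gripper(.06)
goto(W(.50,.035,.2),q);s=observe();print(s['time_s'],tcp(),np.round(s['qpos'],2))
p=solve_ik(W(.54,.035,.05),q);print(None if p is None else np.round(p,2))
c=camera('scene');save(c,'s4.png')
E
```

```text
14.5917 [0.5009 0.0339 0.2005] [ 0.7   0.11 -1.26  2.33  0.83  0.34  0.56]
[ 0.13  0.51 -0.75  2.38  1.98  0.49 -0.53]
```

View pics/s4.png

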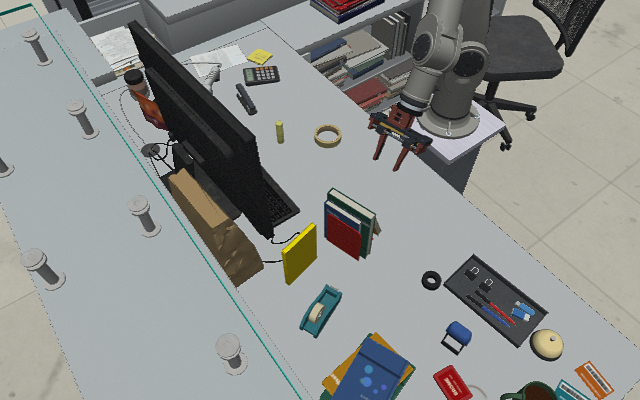

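The scene view shows the gripper (370–430, 110–165) on the robot side of the row, with the books standing and nothing else disturbed. Going down to the foot.

```bash
python3 - <<'E'
from h import *
q=ori(H,.55,0)
def rep(t=''):
    s=observe();f=np.array(s['force']);print(t,s['time_s'],tcp(),np.round([f@H,f@L,f[2]],2),np.round(s['qpos'],2))
goto(W(.54,.035,.05),q);rep()
move_l(W(.553,.035,.02),rate=.08);rep()
for h in (.57,.58,.59):
    try: move_l(W(h,.035,.02),rate=.05)
    except IKError as e: print('IK',h,e);break
    rep(h)
t=camera('top');save(t,'t5.png');c=camera('scene');save(c,'s5.png');c=camera('wrist');save(c,'w5.png')
E
python3 - <<'E'
import cv2,numpy as np
b=cv2.imread('pics/t5.png')[140:280,200:360];w=cv2.imread('pics/w5.png')
b=cv2.resize(b,(457,400));cv2.imwrite('pics/c5.png',cv2.resize(np.hstack([b,w]),(800,292)))
E
```

```text
15.7083 [0.5406 0.0344 0.0501] [ 0.55 -0.9   0.59] [ 0.13  0.51 -0.75  2.38  1.98  0.49 -0.53]
 16.2667 [0.553  0.0348 0.0203] [ 0.5   0.35 -0.02] [ 0.14  0.61 -0.76  2.36  2.07  0.55 -0.57]
0.57 16.7583 [0.5703 0.0351 0.0202] [-0.27 -0.56  0.39] [ 0.12  0.62 -0.73  2.32  2.05  0.53 -0.54]
0.58 17.1083 [0.5803 0.035  0.02  ] [-0.41  0.2   0.47] [ 0.11  0.62 -0.72  2.3   2.03  0.52 -0.52]
0.59 17.4583 [0.5906 0.035  0.0202] [-0.29 -0.06 -0.26] [ 0.11  0.62 -0.71  2.28  2.02  0.51 -0.49]
```

View pics/c5.png

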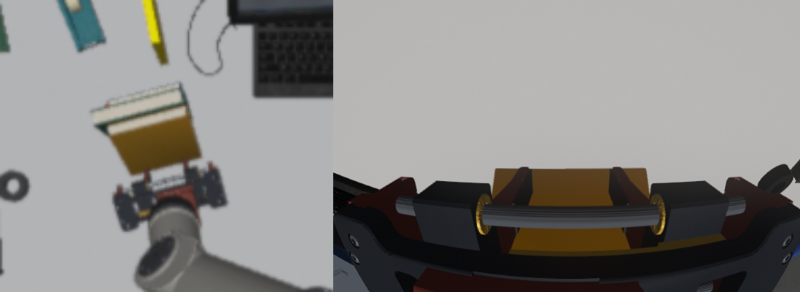

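Top view: both fingertips are square behind the foot, and the book has slid with green in place. Continuing in small steps while watching the force.

```bash
python3 - <<'E'
from h import *
def rep(t=''):
    s=observe();f=np.array(s['force']);print(t,s['time_s'],tcp(),np.round([f@H,f@L,f[2]],2))
for h in (.60,.61,.62,.626,.631):
    move_l(W(h,.035,.02),rate=.05)
    rep(h)
t=camera('top');save(t,'t6.png');c=camera('wrist');save(c,'w6.png')
for k in ('book_ochre','book_green'):
    for r in regions_of(t,k)[:2]:
        P=pts(t,r['pixels'])@np.stack([H,L,U],1);zt=np.percentile(P[:,2],98);T=P[P[:,2]>zt-.012]
        print(k,r['conf'],r['box'],len(T),np.percentile(T,[2,50,98],axis=0).round(4).tolist())
E
python3 - <<'E'
import cv2,numpy as np
b=cv2.imread('pics/t6.png')[140:280,200:360];w=cv2.imread('pics/w6.png')
b=cv2.resize(b,(457,400));cv2.imwrite('pics/c6.png',cv2.resize(np.hstack([b,w]),(800,292)))
E
```

```text
0.6 17.9583 [0.6007 0.035  0.0202] [ 0.13  0.26 -0.43]
0.61 18.3083 [0.6107 0.035  0.0202] [ 0.35  0.02 -0.51]
0.62 18.6583 [0.6207 0.0349 0.0202] [-0.12 -0.19 -0.05]
0.626 18.925 [0.6265 0.0349 0.0202] [ 0.31 -0.01  0.01]
0.631 19.175 [0.6316 0.035  0.0202] [ 0.23 -0.5  -0.93]
book_ochre 0.97 [249.6, 192.0, 295.5, 213.4] 226 [[0.6457, -0.0277, 0.1809], [0.6538, 0.0339, 0.1866], [0.6626, 0.0949, 0.1922]]
book_green 0.91 [244.8, 183.3, 291.1, 206.2] 344 [[0.663, -0.0267, 0.2015], [0.675, 0.0417, 0.2072], [0.6862, 0.1078, 0.2131]]
```

View pics/c6.png

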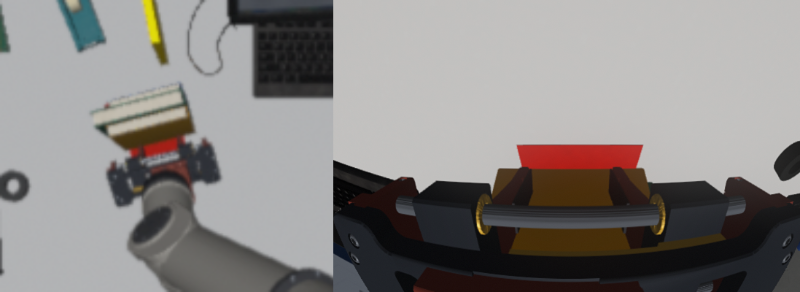

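```bash
python3 - <<'E'
from h import *
for h in np.arange(.6325,.6400,.001):
    move_l(W(h,.035,.02),rate=.03);F=[]
    for _ in range(4): F.append(np.array(observe()['force'])@H); wait(.02)
    print(round(h,4),observe()['time_s'],tcp(),np.mean(F).round(2))
    if np.mean(F)<-2.0: break
t=camera('top');save(t,'t7.png')
for k in ('book_ochre','book_green'):
    for r in regions_of(t,k)[:1]:
        P=pts(t,r['pixels'])@np.stack([H,L,U],1);zt=np.percentile(P[:,2],98);T=P[P[:,2]>zt-.012]
        print(k,r['conf'],r['box'],len(T),np.percentile(T,[2,50,98],axis=0).round(4).tolist())
        if k=='book_ochre':
            for z0 in (.04,.08,.12,.16):
                b=P[abs(P[:,2]-z0)<.02];print(z0,len(b),np.median(b[:,0]).round(4) if len(b) else '')
E
```

```text
0.6325 19.6917 [0.6324 0.035  0.02  ] -1.09
0.6335 20.0083 [0.6335 0.035  0.02  ] -1.22
0.6345 20.325 [0.6345 0.035  0.02  ] -1.73
0.6355 20.6417 [0.6355 0.035  0.02  ] -0.83
0.6365 20.9583 [0.6366 0.035  0.02  ] -0.63
0.6375 21.275 [0.6372 0.035  0.0198] -3.12
book_ochre 0.88 [251.8, 190.8, 293.8, 211.7] 214 [[0.647, -0.0261, 0.1816], [0.6556, 0.0379, 0.1872], [0.6644, 0.094, 0.196]]
0.04 61 0.6471
0.08 58 0.6473
0.12 63 0.6472
0.16 77 0.6473
book_green 0.85 [244.7, 182.2, 290.7, 208.2] 334 [[0.6641, -0.027, 0.2033], [0.6759, 0.0398, 0.2074], [0.6873, 0.1083, 0.2145]]
```

The back cover is vertical (h = 0.647 at every height), and the force rose to 3 N as the book met green. Now I'll back off and inspect the spines from the side.

```bash
python3 - <<'E'
from h import *
move_l(W(.60,.035,.02),rate=.08)
move_l(W(.545,.035,.05),rate=.15)
goto(W(.50,.035,.2),ori(H,.55,0));print(np.round(observe()['qpos'],2))
q=ori(L,.8,True)
goto(W(.50,-.16,.30),q);print(np.round(observe()['qpos'],2),tcp())
move_gripper(0)
move_l(W(.62,-.14,.12),rate=.2)
spines('w8.png',('book_ochre','book_green','book_blue'));print(observe()['time_s'])
E
```

```text
[ 0.11  0.03 -0.66  2.36  0.64  0.28  0.71]
[ 0.55  0.46 -0.32  1.65 -0.54  1.49  0.66] [ 0.4997 -0.1585  0.2991]
book_ochre 0.59 [344.   1. 394. 198.] 6024 lmin -0.0312 spine n [ 0.006  1.    -0.   ] m [ 0.6537 -0.0301  0.1216] 3269 h [0.6461 0.6615] z [0.014 0.189]
   z 0.03 h [0.6466 0.6609] l -0.0301
   z 0.08 h [0.6463 0.661 ] l -0.0301
   z 0.13 h [0.6461 0.6616] l -0.0301
   z 0.18 h [0.6462 0.6614] l -0.0301
book_green 0.61 [364.   0. 433. 199.] 5846 lmin -0.0313 spine n [-0.004  1.    -0.001] m [ 0.6746 -0.0301  0.1361] 5256 h [0.6639 0.6854] z [0.015 0.209]
   z 0.03 h [0.6648 0.6851] l -0.0302
   z 0.08 h [0.6645 0.6846] l -0.0302
   z 0.13 h [0.6645 0.6852] l -0.0301
   z 0.18 h [0.6645 0.6852] l -0.03
book_blue 0.97 [454.  51. 611. 189.] 12484 lmin -0.0191 spine n [ 0.043  0.999 -0.   ] m [ 0.8246 -0.0161  0.1059] 11171 h [0.7734 0.8853] z [0.009 0.179]
   z 0.03 h [0.7748 0.8847] l -0.0161
   z 0.08 h [0.7739 0.883 ] l -0.016
   z 0.13 h [0.7745 0.8833] l -0.016
   z 0.18 h [0.774  0.8841] l -0.016
book_blue 0.87 [386.  32. 442. 200.] 2332 lmin -0.0312 spine n [-0.012  1.    -0.001] m [ 0.6941 -0.03    0.1146] 2167 h [0.6878 0.7005] z [0.013 0.18 ]
   z 0.03 h [0.6885 0.6996] l -0.0301
   z 0.08 h [0.6881 0.6996] l -0.03
   z 0.13 h [0.6879 0.7002] l -0.03
   z 0.18 h [0.6878 0.7005] l -0.0299
27.3583
```

View pics/w8.png

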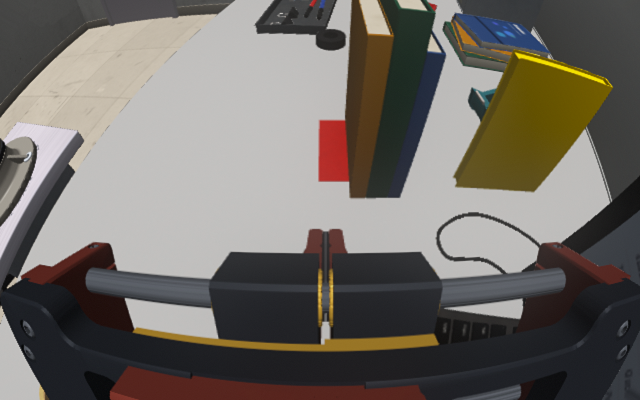

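The wrist picture shows ochre (344–394), green and blue standing upright side by side with their spines in one plane. All three measure l = -0.030, and the gap to green is under 1 mm. Retreating and handing in.

```bash
python3 - <<'E'
from h import *
move_l(W(.54,-.2,.28),rate=.25); wait(.3)
for n in ('top','scene'):
    c=camera(n);save(c,'f'+n+'.png')
    for k in ['book_ochre','book_green','label_roll','glue_stick','tape_black']:
        for r in regions_of(c,k)[:1]: print(n,k,round(r['conf'],2),np.round(np.median(pts(c,r['pixels']),0),3))
print(observe()['time_s'],observe()['force']);finish_job()
E
```

```text
top book_ochre 0.74 [0.622 0.197 0.169]
top book_green 0.66 [0.643 0.212 0.207]
top label_roll 0.69 [ 0.416 -0.174  0.024]
top glue_stick 0.56 [ 0.57  -0.259  0.085]
top tape_black 0.69 [0.534 0.451 0.017]
scene book_ochre 0.54 [0.639 0.253 0.196]
scene book_green 0.7 [0.639 0.259 0.193]
scene label_roll 0.62 [ 0.431 -0.168  0.018]
scene glue_stick 0.68 [ 0.574 -0.253  0.049]
scene tape_black 0.78 [0.534 0.458 0.015]
29.1667 [0.64750293 0.00591497 0.10254547]
the job is handed in; nothing more can be done
```

The ochre book now stands upright against the green one with its spine flush, and I handed the job in at about 29 s of the 64 s allowed. I first pushed its spine in by about 20 mm with the shut fingertips. Then I pushed its foot towards the green book with two spread fingertips, stopping when the force reached about 3 N at contact.

**Last checks on the books:**
- **Spines:** the ochre, green and blue spines all measured in one plane, to within about 0.2 mm.
- **Upright and close:** the ochre back cover was vertical, and the gap to the green book was under 1 mm.
- **Green book:** it moved by at most about 1 mm along the row, which is close to the measurement noise.

**Bystanders:** the glue stick and black tape measured where they started. The label roll read up to 8 mm off, in opposite directions in the two cameras. I put that down to noise in its ring-shaped outline, since the arm never came near it.

**Disagreements:** in the last scene-camera picture, the region reported as the ochre book was really the green one. During an earlier top view, with the arm in the way, the network again marked the wrong object. I used neither result.

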